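# Pack the short prop under a rocking kiln shelf

### The arm

A 6-joint arm with a two-finger parallel gripper is mounted at the origin on the work surface. World frame = base frame: x ahead of the robot, y to its left, z up, the work surface at z = 0. Lengths are in m, angles in rad, forces in N, time in s.
With the tool pointing down it reaches from about 0.375 to 0.925 m from the base axis. Payload 5.7 kg.
Tool frame: the origin (TCP) lies at the centre of the arm's flange, where the gripper is bolted on; the fingertips stand 173 mm ahead of it and the grasp point (between the pads) lies 155 mm ahead of it; y points along the fingers, z is the direction in which the jaws open and shut, and the axes are right-handed (so a half turn about y gives the same grasp; the last joint's range is limited). The gripper opens to 85 mm and grips with 20 to 120 N. Pads are 22 mm wide; open, the fingers measure 114 mm over their backs; the gripper's body (76 mm by 85 mm) begins 54 mm behind the grasp point. The pads swing forward as they close: fully open they stand 13 mm farther back than shut.
Start: joints at [1.198, 0.359, 1.51, -0, 1.272, -0.115], TCP at [0.153, 0.58, 0.405] pointing down, gripper open.
Joint ranges: [-2.97, 2.97], [-1.01, 2.36], [0.21, 2.38], [-0.96, 4.11], [0.2, 2.71], [-2.98, 2.98]. Speed limits (rad/s): [2.39, 2.39, 3.14, 3.14, 3.14, 3.14].

### API

Orientations are given as a unit quaternion [x, y, z, w].
In Python, from station import * gives the robot as it stands. The module is installed in compiled form; this text tells all that it offers.
- The arm moves only by the tool send_rows, never from a script. Its argument "plan" is a list that holds one entry, the list of rows, each a list of 5 numbers: the shift along the world's x, y, z in cm, then the turn about the world's z in degrees, then the opening, from 0 (shut) to 1 (fully open). In form: [[[tx, ty, tz, twist, grip], ...]]. A call has 1 to 5 rows; each row shifts and turns the commanded pose from where the row before left it; what a row does not reach is not made up. A row lasts 1/12 s, in which the tool goes at most 41.7 mm and 7.16 degrees, less where a joint would pass 70% of its speed; a pose out of reach is approached as far as the arm can. A call is refused whole if a number of a shift passes 4.17 or a number of a turn 7.16, either way. A call with a gripper value outside its range is refused whole. The fingers move at their own pace and stop on an object; "force" is the grip in N (left out, the last holds). Time passes only in rows, so rows that do not move let the fingers close. It gives the time, the measured TCP pose, the force and the opening at its end, in the units of the state.
- state(): the state, without advancing time (a new reading comes with each control period).
- camera(name): name is "side" or "top" or "wrist"; returns a dict with "image" (480x640x3 uint8, red, green, blue), "fx", "fy", "cx", "cy" (pixels), "eye" and "orientation" of the camera in the world. Camera axes: x right, y down, z forward; pixel columns grow to the right and rows downward; lengths in m; the calibration is good to about 2 mm. The wrist camera is an equidistant fisheye: a pixel r from the principal point sees the ray r / f radians off the axis. A picture is of the moment at which its call begins. There is no depth.
- finish_job(): hands the job in, once; it reports no verdict.
The state is a dict: "time": time; "qpos": joint angles; "qd": joint speeds; "tau": joint torques, N m; "position": TCP position; "tcp_rot": TCP orientation; "wrist_force": force on the tool from outside, world axes, zero at the start; "wrist_torque": the same for the moment, N m; "gripper_width": opening from 0.0 (shut) to 1.0 (fully open).
Only numpy, scipy, OpenCV 4.12 (cv2) and the standard library are available. Lean on these libraries where they do the work, as an engineer would, in place of code of your own. Each camera call takes 0.05 s, during which the arm holds its last target. There are 200 camera calls.

### The job

The kiln shelf with the pots on it rocks, because the round prop under its near right corner (the one standing proud of the shelf's near edge) is too short. Try the three packing strips over that prop from the near edge, never forcing one: slide in, straight and fully across the prop's top, the one that fits snugly and leave it there, then press down on that corner of the shelf with a few newtons to make sure that it no longer rocks. Leave the other two strips lying flat on the table, and do not disturb the pots or the other things.

Things in the scene. Friction and masses are not known exactly. Their poses are not given: they have to be found in the camera images.
- shelf: square tan kiln shelf, 300 x 300 mm, 15 mm thick, underside level 80 mm above the table, on round props of 50 mm diameter. Origin at the centre of its underside, z up, x from its near edge (x = -150 mm) to its far edge, y to the left. Full-height props under (125, 125), (125, -125) and (-125, 125) mm; the short one under (-143, -120) mm. It cannot slide or be raised
- gap (a point): mouth of the gap: on the shelf's lower near edge, above the short prop's middle; axes as the shelf's. The prop has a flat top, stands 18 mm proud of the edge and reaches 32 mm in under the shelf. Its top is 9, 12 or 15 mm below the shelf, not known which: the right strip enters with about 1 mm to spare, the next thicker does not enter, the next thinner leaves 4 mm of play
- corner (a point): where to press: on the shelf's top, 25 mm in from both edges of the loose near right corner, clear of the pots. 2 to 3 N here rock an unpacked shelf, corner down, about the diagonal through the near left and far right props, by 0.05 rad at most; let go, it comes back level
- home (a point): where the fitting strip's centre belongs, seen from above: 5 mm outside the shelf's near edge, above the prop's middle line, strip's x along the shelf's x, so that its inner end is 50 mm in and its outer 60 mm stand out to be held by; at the height of the shelf's underside; axes as the shelf's
- strip_8: packing strip, a flat bar of tan kiln-shelf ceramic 110 mm long (its x), 36 mm wide (its y) and 8 mm thick (its z), square-ended, with a blue glaze band round it near each end; 67 g; origin at the centre of its underside; both ends alike; starts flat on the table
- strip_11: packing strip, a flat bar of tan kiln-shelf ceramic 110 mm long (its x), 36 mm wide (its y) and 11 mm thick (its z), square-ended, with a yellow glaze band round it near each end; 91 g; origin at the centre of its underside; both ends alike; starts flat on the table
- strip_14: packing strip, a flat bar of tan kiln-shelf ceramic 110 mm long (its x), 36 mm wide (its y) and 14 mm thick (its z), square-ended, with a red glaze band round it near each end; 116 g; origin at the centre of its underside; both ends alike; starts flat on the table
- beaker: red-brown fired clay beaker, 64 mm wide and 75 mm tall, loose on the shelf; origin at the centre of its underside
- tumbler: cream tumbler, 68 mm wide and 62 mm tall, loose on the shelf; origin at the centre of its underside
- bowl: pink clay bowl, 90 mm wide and 45 mm tall, loose on the shelf; origin at the centre of its underside
- glaze_jar: white glaze jar with a blue cap, 68 mm wide and 95 mm tall, loose on the table, a bystander; origin at the centre of its underside
- rolling_pin: wooden rolling pin, 48 mm thick and 360 mm long along its x, on the table, a bystander; origin under its middle
- modelling_tool: spatula with a steel blade and a wooden handle, 200 mm long along its x, on the table, a bystander; origin at its underside. (Two spare round props, 50 mm wide and up to 71 mm tall, also stand fixed to the left of the shelf, y above 0.38 m)
Mind the look-alikes: they are no part of the job. What is shaped like the strip_8 but black or green is not meant. What is shaped like the strip_11 but purple is not meant.

How it is judged:
By the outcome, as a careful person would: the job done as asked, in the order asked, and still so for the second after the job is handed in, with the robot touching nothing.
It also fails if it takes over 72 s, if anything falls off the work surface, if the arm or the gripper's body presses on something with over 40 N, if the wrist force passes 120 N, or if a joint passes its speed limit or range.

## Working session

There is one attempt and no reset: what is moved stays moved. The work goes in short steps, Python scripts to look and compute and a tool call to move; the robot and the scene stay as the last step left them, time stands still between calls to the robot, and variables do not carry over. Pictures are saved under pics/ and viewed, about 8 in all and at most 12, crops included, and the job is handed in when it is done.

Besides the shell and the picture viewer there is one more tool, called by a JSON object that holds its "op" and its "data", one argument or row to a line. send_rows: Moves the arm, as the interface text tells. Its arguments: {"type":"object","properties":{"plan":{"type":"array"},"force":{"type":"number"}},"required":["plan"]}

```bash
mkdir -p pics
cat > h.py <<'E'
from station import *
import numpy as np, cv2
from scipy.spatial.transform import Rotation as R
def snap(n,f):
    c=camera(n); cv2.imwrite('pics/%s.png'%f,c['image'][:,:,::-1]); np.save('pics/%s.npy'%f,c,allow_pickle=True); return c
def load(f): return np.load('pics/%s.npy'%f,allow_pickle=True).item()
def ray(c,u,v,fish=False):
    x=(u-c['cx'])/c['fx'];y=(v-c['cy'])/c['fy']
    if fish:
        r=np.hypot(x,y); d=np.array([np.sin(r)*x/r,np.sin(r)*y/r,np.cos(r)])
    else: d=np.array([x,y,1.])
    return R.from_quat(c['orientation']).apply(d)
def onz(c,u,v,z,fish=False):
    d=ray(c,u,v,fish); e=np.array(c['eye']); return e+d*(z-e[2])/d[2]
def proj(c,p):
    q=R.from_quat(c['orientation']).inv().apply(np.array(p)-c['eye']); return c['fx']*q[0]/q[2]+c['cx'],c['fy']*q[1]/q[2]+c['cy']
E
python3 - <<'E'
from h import *
for n in('top','side'):
    c=snap(n,n+'0'); print(n,{k:np.round(c[k],3) for k in c if k!='image'})
print(state())
E
```

```text
top {'fx': np.float64(567.671), 'fy': np.float64(567.671), 'cx': np.float64(319.95), 'cy': np.float64(231.384), 'eye': array([ 0.47 , -0.011,  1.693]), 'orientation': array([-0.702,  0.711, -0.019,  0.022])}
side {'fx': np.float64(607.469), 'fy': np.float64(607.469), 'cx': np.float64(317.673), 'cy': np.float64(240.947), 'eye': array([-0.163, -1.186,  1.079]), 'orientation': array([ 0.854, -0.244,  0.122, -0.442])}
{'time': 0.1, 'qpos': array([ 1.19793290e+00,  3.59457306e-01,  1.51135610e+00, -5.29726957e-06,
        1.27251138e+00, -1.15098670e-01]), 'qd': array([-0.00045293, -0.00319168, -0.00200355, -0.00115022,  0.0008282 ,
        0.00028556]), 'tau': array([-8.21640151e-04, -5.28646195e+01, -2.79350942e+01, -1.03561047e-04,
        5.04127514e-03, -2.55827615e-05]), 'position': array([0.1528359 , 0.57985932, 0.40391077]), 'tcp_rot': array([ 0.70183665, -0.09102713,  0.09073473, -0.70064726]), 'wrist_force': array([-0.587436  ,  0.36183462,  0.28957287]), 'wrist_torque': array([-0.01499182, -0.01983395, -0.01998764]), 'gripper_width': 0.9982613781780881}
```

View pics/top0.png

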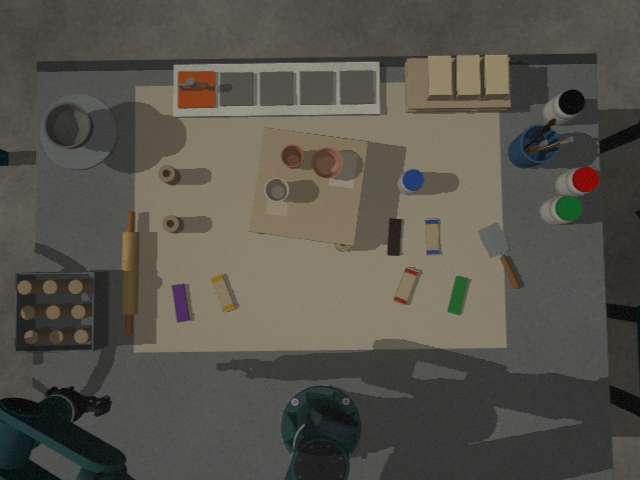

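View pics/side0.png

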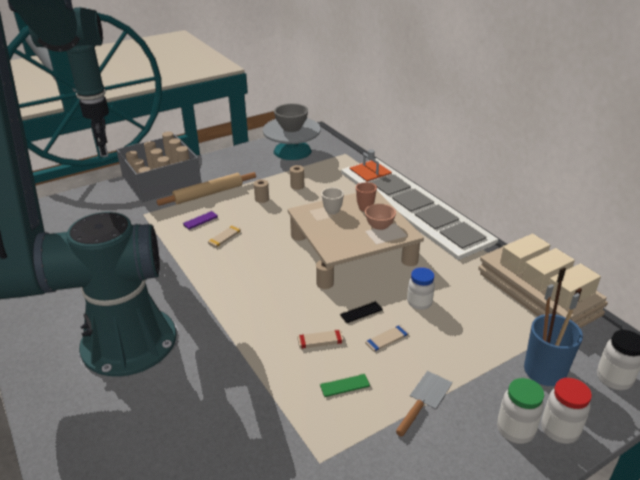

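Top view: up is +x and left is +y. The three strips with coloured bands are:
- strip_8: blue bands at (432,236)
- strip_14: red bands at (406,286)
- strip_11: yellow bands at (222,293)

The solid black (395,237), green (458,295) and purple (181,303) bars are look-alikes. The short prop is at about (344,246).

Run:
```python
from h import *
c=load('top0'); im=c['image']; hsv=cv2.cvtColor(im,cv2.COLOR_RGB2HSV)
a=im[215:325,380:470]; b=im[215:325,160:250]; s=im[120:260,240:380]
k=lambda x,w,h:cv2.resize(x,(w,h),interpolation=cv2.INTER_CUBIC)
out=np.hstack([np.vstack([k(a,245,300),k(b,245,300)]),k(s,555,600)[:, :555]])
cv2.imwrite('pics/crop1.png',out[:,:,::-1])
for nm,(u,v),h,(lo,hi) in(('8',(432,236),.008,(100,130)),('14',(406,286),.014,(0,8)),('11',(222,293),.011,(18,30))):
    sub=hsv[v-25:v+25,u-22:u+22]; H=sub[...,0].astype(int)
    m=((H>=lo)&(H<=hi)|((nm=='14')&(H>172)))&(sub[...,1]>(120 if nm!='11' else 130))&(sub[...,2]>60)
    n,l,st,ce=cv2.connectedComponentsWithStats(m.astype(np.uint8))
    i=sorted(range(1,n),key=lambda i:-st[i,4])[:2]
    P=[onz(c,*(ce[j]+[u-22,v-25]),h) for j in i]; P.sort(key=lambda p:-p[0])
    d=P[0]-P[1]; print(nm,[st[j,4] for j in i],np.round((P[0]+P[1])/2,4),'yaw',np.degrees(np.arctan2(d[1],d[0])),np.linalg.norm(d))
for q in((266,128),(368,143),(356,245),(249,231)): print(q,np.round(onz(c,*q,.095),4))
```

```text
8 [np.int32(32), np.int32(29)] [ 0.5509 -0.336   0.008 ] yaw 0.8270924700708534 0.09118444526196585
14 [np.int32(52), np.int32(51)] [ 0.4065 -0.2544  0.014 ] yaw -22.182111190545463 0.08998009544532597
11 [np.int32(54), np.int32(53)] [0.3928 0.2854 0.011 ] yaw 21.12164451806417 0.08976653358287079
(266, 128) [0.8622 0.1454 0.095 ]
(368, 143) [ 0.8151 -0.1446  0.095 ]
(356, 245) [ 0.5253 -0.1058  0.095 ]
(249, 231) [0.5686 0.1954 0.095 ]
```

View pics/crop1.png

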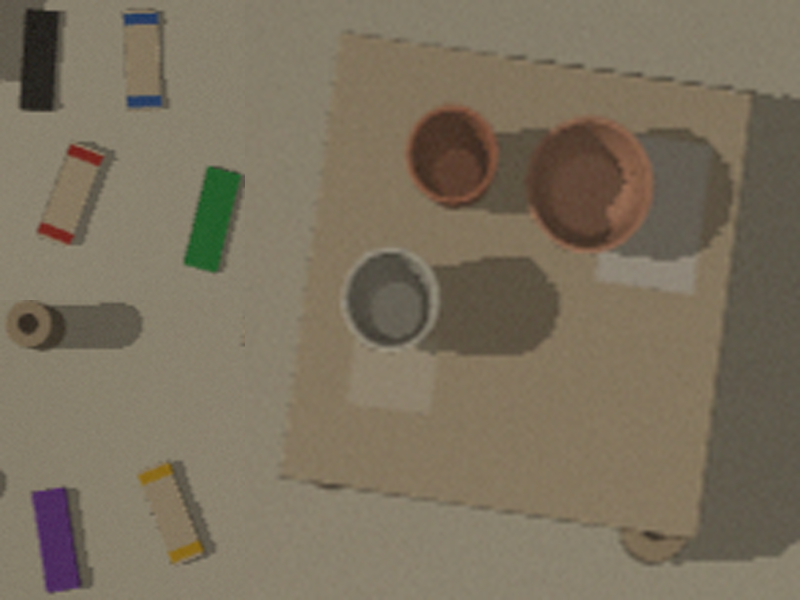

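Run:
```python
from h import *
c=load('top0')
P=[onz(c,*q,.095) for q in((353.5,244.4),(249.6,231.5),(264.7,127.7),(367.4,141.7))]
for p in P: print(np.round(p,4))
ang=[]
for i,off in((0,-90),(1,0),(2,90),(3,180)):
    d=P[(i+1)%4]-P[i]; ang.append((np.degrees(np.arctan2(d[1],d[0]))+off+180)%360-180); print(np.linalg.norm(d),ang[-1])
a=np.radians(np.mean(ang)); C=np.mean(P,0); Rz=lambda x,y:C[:2]+[np.cos(a)*x-np.sin(a)*y,np.sin(a)*x+np.cos(a)*y]
print(np.degrees(a),C,'gap',Rz(-.15,-.12),'tap',Rz(-.164,-.12),'corner',Rz(-.125,-.125))
r=R.from_quat(state()['tcp_rot']).as_matrix(); print(r.round(3))
```

```text
[ 0.5271 -0.0987  0.095 ]
[0.5672 0.1937 0.095 ]
[0.8632 0.1491 0.095 ]
[ 0.8188 -0.143   0.095 ]
0.2951629478022068 -7.8122538813249776
0.2993023138401337 -8.574233794095846
0.29535381214186823 -8.633561185526759
0.2950712934399551 -8.616332644134673
-8.409095376270564 [0.69405935 0.02525849 0.095     ] gap [ 0.52812317 -0.07151539] tap [ 0.51427368 -0.06946803] corner [ 0.5521232  -0.08011764]
[[ 0.967 -0.001  0.255]
 [-0.255 -0.002  0.967]
 [-0.    -1.    -0.002]]
```

{"op": "send_rows", "data": {
  "plan": [
    [[1.5,-3.2,-0.6,3.2,0],[1.5,-3.2,-0.6,3.2,0],[1.5,-3.2,-0.6,0,0],[1.5,-3.2,-0.6,0,0],[1.5,-3.2,-0.6,0,0]]
  ],
  "force": 40
}}

```text
time: 0.52
position: [0.2281, 0.4185, 0.3741]
tcp_rot: [0.705, -0.051, 0.051, -0.705]
wrist_force: [0.9, 0.9, 0.9]
gripper_width: 0.3
```

{"op": "send_rows", "data": {
  "plan": [
    [[1.5,-3.2,-0.6,0,0],[1.5,-3.2,-0.6,0,0],[1.5,-3.2,-0.6,0,0],[1.5,-3.2,-0.6,0,0],[1.5,-3.2,-0.6,0,0]]
  ]
}}

```text
time: 0.93
position: [0.3031, 0.2585, 0.3444]
tcp_rot: [0.705, -0.051, 0.051, -0.705]
wrist_force: [1.1, -0.5, 0.9]
gripper_width: -0.001
```

{"op": "send_rows", "data": {
  "plan": [
    [[1.5,-3.2,-0.6,0,0],[1.5,-3.2,-0.6,0,0],[1.5,-3.2,-0.6,0,0],[1.5,-3.2,-0.6,0,0],[1.5,-3.2,-0.6,0,0]]
  ]
}}

```text
time: 1.35
position: [0.3782, 0.0985, 0.3144]
tcp_rot: [0.705, -0.052, 0.052, -0.705]
wrist_force: [1.0, 0.9, -0.0]
gripper_width: -0.001
```

{"op": "send_rows", "data": {
  "plan": [
    [[1.5,-3.2,-0.6,0,0],[1.5,-3.2,-0.6,0,0],[1.5,-3.2,-0.6,0,0],[1.5,-3.2,-0.6,0,0],[0,0,0,0,0]]
  ]
}}

```text
time: 1.77
position: [0.4413, -0.0326, 0.2903]
tcp_rot: [0.706, -0.052, 0.054, -0.704]
wrist_force: [-0.2, -0.6, 0.4]
gripper_width: 0.001
```

Run:
```python
from h import *
c=snap('wrist','w1'); print({k:np.round(c[k],3) for k in c if k!='image'}); print(state()['position'])
```

```text
{'fx': np.float64(371.648), 'fy': np.float64(371.648), 'cx': np.float64(321.799), 'cy': np.float64(239.108), 'eye': array([ 0.374, -0.022,  0.26 ]), 'orientation': array([0.751, 0.646, 0.088, 0.105])}
[ 0.43958413 -0.03049596  0.29026809]
```

View pics/w1.png

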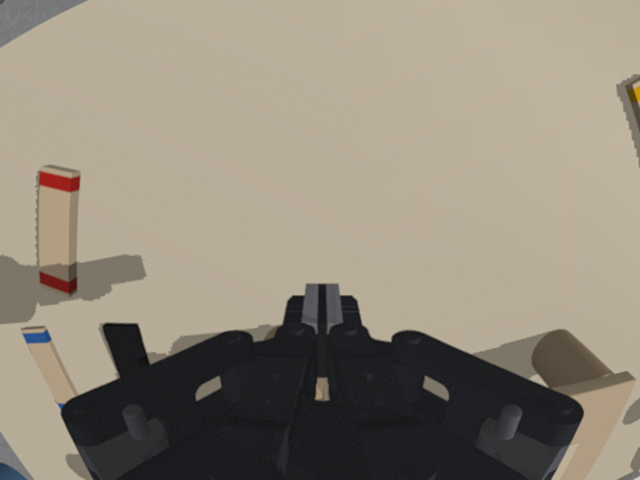

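The wrist picture shows strip_14 (red) at (58,230), strip_8 (blue) at (45,360) and strip_11 (yellow) at the right edge. The gap is hidden behind the gripper, so I'll tap the proud part of the prop's top with shut fingertips to find its height.

{"op": "send_rows", "data": {
  "plan": [
    [[2.5,-1.4,0,0,0],[2.5,-1.4,0,0,0],[2.4,-1.3,0,0,0],[0,0,-2,0,0],[0,0,-2,0,0]]
  ]
}}

```text
time: 2.23
position: [0.5139, -0.0688, 0.2513]
tcp_rot: [0.705, -0.05, 0.053, -0.705]
wrist_force: [-0.0, 0.6, -0.5]
gripper_width: 0.001
```

{"op": "send_rows", "data": {
  "plan": [
    [[0,0,0,0,0],[0,0,-0.4,0,0],[0,0,-0.2,0,0],[0,0,-0.05,0,0],[0,0,0,0,0]]
  ]
}}

```text
time: 2.65
position: [0.512, -0.0685, 0.2449]
tcp_rot: [0.705, -0.051, 0.052, -0.705]
wrist_force: [-0.3, 0.1, 0.5]
gripper_width: -0.004
```

{"op": "send_rows", "data": {
  "plan": [
    [[0,0,0,0,0],[0,0,0,0,0]]
  ]
}}

```text
time: 2.82
position: [0.5121, -0.0688, 0.2448]
tcp_rot: [0.705, -0.051, 0.052, -0.705]
wrist_force: [1.1, -0.4, -0.4]
gripper_width: 0.002
```

{"op": "send_rows", "data": {
  "plan": [
    [[0,0,-0.1,0,0],[0,0,0,0,0],[0,0,0,0,0]]
  ]
}}

```text
time: 3.07
position: [0.512, -0.0689, 0.2432]
tcp_rot: [0.705, -0.052, 0.052, -0.705]
wrist_force: [-0.7, -0.3, 0.5]
gripper_width: -0.002
```

{"op": "send_rows", "data": {
  "plan": [
    [[0,0,-0.1,0,0],[0,0,-0.1,0,0],[0,0,-0.05,0,0],[0,0,0,0,0],[0,0,0,0,0]]
  ]
}}

```text
time: 3.48
position: [0.512, -0.0689, 0.2414]
tcp_rot: [0.705, -0.051, 0.052, -0.705]
wrist_force: [-1.3, 0.2, 9.6]
gripper_width: 0.002
```

{"op": "send_rows", "data": {
  "plan": [
    [[0,0,-0.05,0,0],[0,0,0,0,0]]
  ]
}}

```text
time: 3.65
position: [0.512, -0.0689, 0.2414]
tcp_rot: [0.705, -0.051, 0.052, -0.705]
wrist_force: [-3.6, 1.2, 15.3]
gripper_width: 0.001
```

Contact came at TCP z = 0.2414, so the prop top is 0.0684 m and the gap is about 12 mm. That calls for strip_11 (yellow), so I'm fetching it.

{"op": "send_rows", "data": {
  "plan": [
    [[0,0,3,0,0],[-1.2,2.8,1,0,0],[-1.4,3.1,0,3.5,0.7],[-1.4,3.1,0,3.5,0.7],[-1.4,3.1,0,3.5,0.7]]
  ]
}}

```text
time: 4.07
position: [0.4574, 0.053, 0.2804]
tcp_rot: [0.707, 0.014, -0.013, -0.707]
wrist_force: [0.2, 0.3, -0.2]
gripper_width: 0.418
```

{"op": "send_rows", "data": {
  "plan": [
    [[-1.4,3.1,0,3.5,0.7],[-1.4,3.1,0,3.5,0.7],[-1.4,3.1,0,3.5,0.7],[-1.4,3.1,0,3.5,0.7],[-1.4,3.1,0,3.5,0.7]]
  ]
}}

```text
time: 4.48
position: [0.3871, 0.2085, 0.2802]
tcp_rot: [0.697, 0.122, -0.121, -0.697]
wrist_force: [1.4, 0.8, 0.1]
gripper_width: 0.702
```

{"op": "send_rows", "data": {
  "plan": [
    [[-1.4,3.1,0,1.5,0.7],[-1.4,3.5,0,0,0.7],[0,0,-2,0,0.7],[0,0,-2,0,0.7],[0,0,0,0,0.7]]
  ]
}}

```text
time: 4.9
position: [0.3583, 0.2733, 0.2378]
tcp_rot: [0.696, 0.129, -0.132, -0.694]
wrist_force: [-0.5, -0.5, -0.8]
gripper_width: 0.701
```

Run:
```python
from h import *
c=snap('wrist','w2'); s=state(); print(s['position'],R.from_quat(s['tcp_rot']).as_matrix()[:,2],s['gripper_width'])
im=c['image']; hsv=cv2.cvtColor(im,cv2.COLOR_RGB2HSV)
m=((hsv[...,0]>=18)&(hsv[...,0]<=30)&(hsv[...,1]>170)&(hsv[...,2]>80)).astype(np.uint8)
n,l,st,ce=cv2.connectedComponentsWithStats(m)
for i in range(1,n):
    if st[i,4]>60: print(st[i],ce[i],onz(c,*ce[i],.011,True))
```

```text
[0.35887147 0.27301749 0.2389363 ] [-3.61438866e-01  9.32395550e-01 -6.95920942e-04] 0.697187253862514
[ 288  238   65   20 1299] [319.97536567 247.49268668] [0.35018038 0.26880081 0.011     ]
[293 374  55  14 729] [319.90672154 380.79835391] [0.43454209 0.30140989 0.011     ]
```

View pics/w2.png

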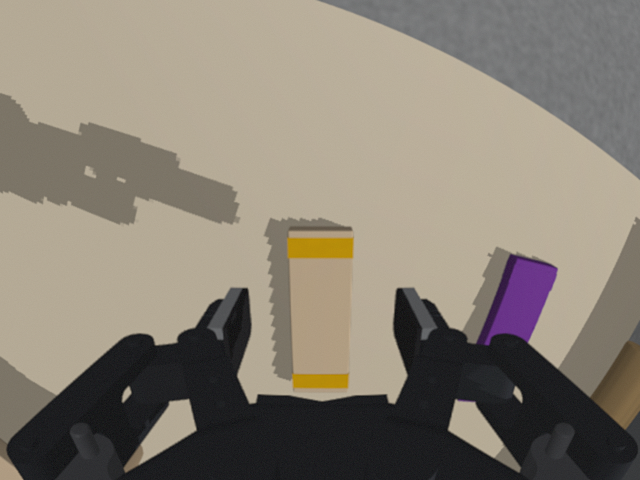

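The strip lies straight between the open pads: bands at (320,247) and (320,381), under 1 mm off laterally, and yaw matched. Purple stays clear at right. Descending and gripping.

{"op": "send_rows", "data": {
  "plan": [
    [[0,0,-3,0,0.7],[0,0,-2.5,0,0.7],[0,0,-0.9,0,0.7],[0,0,0,0,0.7],[0,0,0,0,0.7]]
  ]
}}

```text
time: 5.37
position: [0.3603, 0.2729, 0.1766]
tcp_rot: [0.695, 0.129, -0.13, -0.695]
wrist_force: [0.4, -0.1, -0.6]
gripper_width: 0.7
```

{"op": "send_rows", "data": {
  "plan": [
    [[0,0,0,0,0.3],[0,0,0,0,0.2],[0,0,0,0,0.2],[0,0,0,0,0.2],[0,0,0,0,0.2]]
  ],
  "force": 60
}}

```text
time: 5.78
position: [0.3606, 0.2734, 0.1778]
tcp_rot: [-0.695, -0.131, 0.129, 0.695]
wrist_force: [-0.4, -1.8, 8.8]
gripper_width: 0.393
```

Run:
```python
from h import *
s=state(); print(s['position'],s['wrist_force'],s['gripper_width'])
```

```text
[0.36057453 0.27336132 0.17780531] [-0.36827664 -1.84384929  8.80321267] 0.393471295317424
```

Gripped. The upward 8.8 N is the closing pads pressing the strip on the table, so strip underside = TCP − 0.178. I'll lift and carry it to the near side of the gap.

{"op": "send_rows", "data": {
  "plan": [
    [[0,0,1,0,0.2],[0,0,3,0,0.2],[0,0,3,0,0.2],[0,0,3,0,0.2],[0,0,0,0,0.2]]
  ]
}}

```text
time: 6.2
position: [0.3617, 0.2742, 0.2816]
tcp_rot: [-0.694, -0.133, 0.126, 0.696]
wrist_force: [0.0, 0.6, -1.1]
gripper_width: 0.393
```

{"op": "send_rows", "data": {
  "plan": [
    [[0.6,-2.5,0,-2.5,0.2],[0.6,-2.5,0,-2.5,0.2],[0.6,-2.5,0,-2.5,0.2],[0.6,-2.5,0,-2.5,0.2],[0.6,-2.5,0,-2.5,0.2]]
  ]
}}

```text
time: 6.62
position: [0.3899, 0.1471, 0.2766]
tcp_rot: [-0.705, -0.053, 0.052, 0.705]
wrist_force: [-0.2, 0.7, -1.0]
gripper_width: 0.394
```

{"op": "send_rows", "data": {
  "plan": [
    [[0.6,-2.5,0,-2.5,0.2],[0.6,-2.5,0,-2.5,0.2],[0.6,-2.5,0,-2.5,0.2],[0.6,-2.5,0,-2.5,0.2],[0.6,-2.5,0,-2.5,0.2]]
  ]
}}

```text
time: 7.03
position: [0.4199, 0.0219, 0.2766]
tcp_rot: [0.707, -0.024, 0.025, -0.707]
wrist_force: [1.3, 0.3, 0.3]
gripper_width: 0.397
```

{"op": "send_rows", "data": {
  "plan": [
    [[0.6,-2.5,0,-2.5,0.2],[0.6,-2.5,0,-2.0,0.2],[0,-3.0,0,0,0.2],[0,0,0,0,0.2],[0,0,0,0,0.2]]
  ]
}}

```text
time: 7.45
position: [0.432, -0.058, 0.2765]
tcp_rot: [0.705, -0.052, 0.053, -0.705]
wrist_force: [0.3, 0.5, -0.1]
gripper_width: 0.393
```

Run:
```python
from h import *
s=state(); r=R.from_quat(s['tcp_rot']).as_matrix(); print(s['position'],np.degrees(np.arctan2(r[1,2],r[0,2])),s['wrist_force'],s['gripper_width'])
a=snap('side','s3'); t=snap('top','t3'); w=snap('wrist','w3')
k=lambda x,w,h:cv2.resize(x,(w,h),interpolation=cv2.INTER_CUBIC)
out=np.hstack([k(a['image'][210:310,240:340],400,400),k(t['image'][200:300,300:400],400,400)])
cv2.imwrite('pics/crop3.png',out[:,:,::-1])
```

```text
[ 0.43200188 -0.05803896  0.27649302] 81.45082492699778 [ 0.25477749  0.49829865 -0.08994179] 0.39254422977061243
```

View pics/crop3.png

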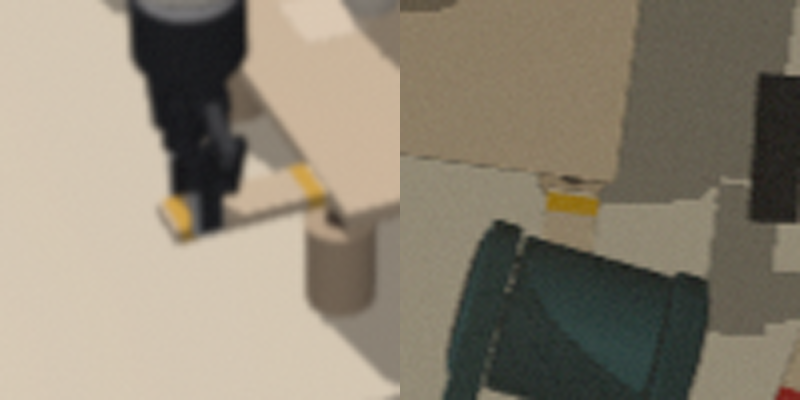

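The side crop (left) shows the strip level. The top crop (right) shows its band centred at x≈573 on the proud prop, whose middle is at about 571, and its end just short of the shelf edge. I'm lowering it to find the prop top.

{"op": "send_rows", "data": {
  "plan": [
    [[0,0,-1.5,0,0.2],[0,0,-1.2,0,0.2],[0,0,-0.2,0,0.2],[0,0,0,0,0.2],[0,0,0,0,0.2]]
  ]
}}

```text
time: 8.02
position: [0.4319, -0.0562, 0.2474]
tcp_rot: [-0.705, 0.051, -0.051, 0.705]
wrist_force: [-0.1, 0.1, -1.2]
gripper_width: 0.393
```

{"op": "send_rows", "data": {
  "plan": [
    [[0,0,-0.05,0,0.2],[0,0,-0.05,0,0.2],[0,0,0,0,0.2]]
  ]
}}

```text
time: 8.27
position: [0.4322, -0.0568, 0.2465]
tcp_rot: [0.705, -0.051, 0.052, -0.705]
wrist_force: [-0.0, 0.3, -1.4]
gripper_width: 0.397
```

{"op": "send_rows", "data": {
  "plan": [
    [[0,0,-0.05,0,0.2],[0,0,0,0,0.2],[0,0,0,0,0.2]]
  ]
}}

```text
time: 8.52
position: [0.4321, -0.0569, 0.2458]
tcp_rot: [0.705, -0.051, 0.052, -0.705]
wrist_force: [0.1, 0.6, -0.9]
gripper_width: 0.392
```

{"op": "send_rows", "data": {
  "plan": [
    [[0,0,-0.05,0,0.2],[0,0,0,0,0.2],[0,0,0,0,0.2]]
  ]
}}

```text
time: 8.77
position: [0.4321, -0.0569, 0.2452]
tcp_rot: [0.705, -0.052, 0.052, -0.705]
wrist_force: [-0.5, 0.5, 1.0]
gripper_width: 0.396
```

{"op": "send_rows", "data": {
  "plan": [
    [[0,0,-0.05,0,0.2],[0,0,0,0,0.2],[0,0,0,0,0.2]]
  ]
}}

```text
time: 9.02
position: [0.4321, -0.0569, 0.2447]
tcp_rot: [0.705, -0.052, 0.052, -0.705]
wrist_force: [-0.5, 0.3, 0.5]
gripper_width: 0.396
```

{"op": "send_rows", "data": {
  "plan": [
    [[0,0,0.1,0,0.2],[0.2,-0.03,0,0,0.2],[0.2,-0.03,0,0,0.2],[0.2,-0.03,0,0,0.2],[0.2,-0.03,0,0,0.2]]
  ]
}}

```text
time: 9.43
position: [0.4401, -0.058, 0.2456]
tcp_rot: [0.705, -0.052, 0.051, -0.705]
wrist_force: [0.1, 0.6, -0.2]
gripper_width: 0.397
```

{"op": "send_rows", "data": {
  "plan": [
    [[0.1,-0.015,0,0,0.2],[0.1,-0.015,0,0,0.2],[0.1,-0.015,0,0,0.2],[0,0,0,0,0.2]]
  ]
}}

```text
time: 9.77
position: [0.4432, -0.0585, 0.2457]
tcp_rot: [0.705, -0.052, 0.052, -0.705]
wrist_force: [-0.3, 0.7, -0.2]
gripper_width: 0.394
```

{"op": "send_rows", "data": {
  "plan": [
    [[0.1,-0.015,0,0,0.2],[0.1,-0.015,0,0,0.2],[0.1,-0.015,0,0,0.2],[0.1,-0.015,0,0,0.2],[0,0,0,0,0.2]]
  ]
}}

```text
time: 10.18
position: [0.4473, -0.0592, 0.2457]
tcp_rot: [0.705, -0.051, 0.052, -0.705]
wrist_force: [-0.4, -0.2, -0.1]
gripper_width: 0.397
```

{"op": "send_rows", "data": {
  "plan": [
    [[0.1,-0.015,0,0,0.2],[0.1,-0.015,0,0,0.2],[0.1,-0.015,0,0,0.2],[0.1,-0.015,0,0,0.2],[0,0,0,0,0.2]]
  ]
}}

```text
time: 10.6
position: [0.4513, -0.0598, 0.2457]
tcp_rot: [0.705, -0.051, 0.052, -0.705]
wrist_force: [-0.1, 0.8, 0.8]
gripper_width: 0.396
```

No resistance, and the end is about 11 mm inside the gap. Sliding on.

{"op": "send_rows", "data": {
  "plan": [
    [[0.2,-0.03,0,0,0.2],[0.2,-0.03,0,0,0.2],[0.2,-0.03,0,0,0.2],[0.2,-0.03,0,0,0.2],[0,0,0,0,0.2]]
  ]
}}

```text
time: 11.02
position: [0.4596, -0.061, 0.2458]
tcp_rot: [0.705, -0.051, 0.052, -0.705]
wrist_force: [0.2, 0.6, -0.5]
gripper_width: 0.392
```

{"op": "send_rows", "data": {
  "plan": [
    [[0.2,-0.03,0,0,0.2],[0.2,-0.03,0,0,0.2],[0.2,-0.03,0,0,0.2],[0.2,-0.03,0,0,0.2],[0,0,0,0,0.2]]
  ]
}}

```text
time: 11.43
position: [0.4675, -0.0622, 0.2457]
tcp_rot: [0.705, -0.051, 0.052, -0.705]
wrist_force: [0.4, 0.7, 0.3]
gripper_width: 0.395
```

{"op": "send_rows", "data": {
  "plan": [
    [[0.2,-0.03,0,0,0.2],[0.2,-0.03,0,0,0.2],[0.2,-0.03,0,0,0.2],[0.2,-0.03,0,0,0.2],[0,0,0,0,0.2]]
  ]
}}

```text
time: 11.85
position: [0.4755, -0.0634, 0.2458]
tcp_rot: [0.705, -0.051, 0.052, -0.705]
wrist_force: [-0.3, 0.6, 1.0]
gripper_width: 0.398
```

{"op": "send_rows", "data": {
  "plan": [
    [[0.2,-0.03,0,0,0.2],[0.2,-0.03,0,0,0.2],[0.2,-0.03,0,0,0.2],[0.2,-0.03,0,0,0.2],[0,0,0,0,0.2]]
  ]
}}

```text
time: 12.27
position: [0.4835, -0.0646, 0.2457]
tcp_rot: [0.705, -0.051, 0.052, -0.705]
wrist_force: [-0.7, -0.1, 1.8]
gripper_width: 0.394
```

{"op": "send_rows", "data": {
  "plan": [
    [[0.2,-0.03,0,0,0.2],[0.2,-0.03,0,0,0.2],[0.2,-0.03,0,0,0.2],[0,0,0,0,0.2],[0,0,0,0,0.2]]
  ]
}}

```text
time: 12.68
position: [0.4894, -0.0655, 0.2457]
tcp_rot: [0.705, -0.051, 0.052, -0.705]
wrist_force: [-1.3, 0.1, 3.4]
gripper_width: 0.396
```

Run:
```python
from h import *
s=state(); print(s['position'],s['wrist_force'])
a=snap('side','s4'); t=snap('top','t4')
k=lambda x,w,h:cv2.resize(x,(w,h),interpolation=cv2.INTER_CUBIC)
out=np.hstack([k(a['image'][210:310,260:360],400,400),k(t['image'][200:300,300:400],400,400)])
cv2.imwrite('pics/crop4.png',out[:,:,::-1])
```

```text
[ 0.48935282 -0.06546315  0.24574977] [-1.26496469  0.14474118  3.44374002]
```

View pics/crop4.png

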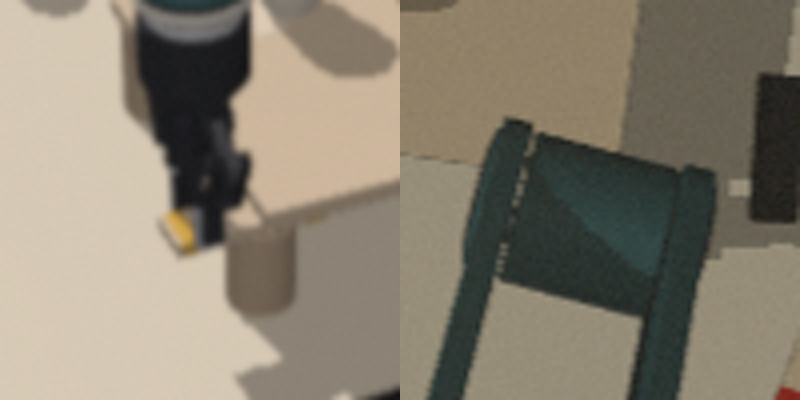

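The strip is in, with only 1.3 N of drag. Releasing, rising straight up, then backing off to look.

{"op": "send_rows", "data": {
  "plan": [
    [[0,0,0,0,0.45],[0,0,0,0,0.55],[0,0,0,0,0.65],[0,0,0,0,0.65],[0,0,0,0,0.65]]
  ]
}}

```text
time: 13.2
position: [0.489, -0.0654, 0.2456]
tcp_rot: [0.705, -0.052, 0.052, -0.705]
wrist_force: [-0.8, -0.4, 0.6]
gripper_width: 0.648
```

{"op": "send_rows", "data": {
  "plan": [
    [[0,0,0.5,0,0.65],[0,0,1.5,0,0.65],[0,0,3,0,0.65],[-2,2,1,0,0.65],[-2,2,0,0,0]]
  ]
}}

```text
time: 13.62
position: [0.451, -0.026, 0.3086]
tcp_rot: [0.706, -0.05, 0.055, -0.705]
wrist_force: [-0.6, 1.4, -0.4]
gripper_width: 0.52
```

{"op": "send_rows", "data": {
  "plan": [
    [[-2.5,2.5,0,0,0],[-2,3,0,0,0],[-1,3,0,0,0],[0,3,0,0,0],[0,0,0,0,0]]
  ]
}}

```text
time: 14.03
position: [0.3928, 0.093, 0.3062]
tcp_rot: [-0.705, 0.05, -0.051, 0.706]
wrist_force: [-0.0, -0.8, -1.0]
gripper_width: -0.001
```

Run:
```python
from h import *
s=state(); print(s['position'],s['wrist_force'],s['gripper_width'])
a=snap('side','s5'); t=snap('top','t5')
k=lambda x,w,h:cv2.resize(x,(w,h),interpolation=cv2.INTER_CUBIC)
out=np.hstack([k(a['image'][210:310,260:360],400,400),k(t['image'][200:300,300:400],400,400)])
cv2.imwrite('pics/crop5.png',out[:,:,::-1])
im=t['image']; hsv=cv2.cvtColor(im,cv2.COLOR_RGB2HSV)
sub=hsv[220:300,310:390]; m=((sub[...,0]>=18)&(sub[...,0]<=30)&(sub[...,1]>130)&(sub[...,2]>60)).astype(np.uint8)
n,l,st,ce=cv2.connectedComponentsWithStats(m)
for i in range(1,n):
    if st[i,4]>8: print(st[i],ce[i]+[310,220],onz(t,*(ce[i]+[310,220]),.079))
```

```text
[0.39279682 0.09300163 0.30617641] [-0.00469069 -0.75125555 -0.96428186] -0.0013599470306861236
[25 40 13  5 53] [340.83018868 261.86792453] [ 0.47850814 -0.06288168  0.079     ]
```

View pics/crop5.png

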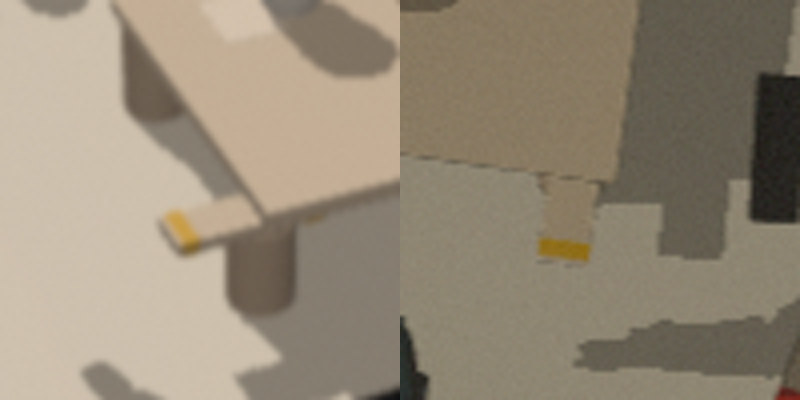

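The strip sits straight: outer band at (0.4785,-0.0629), so its centre is within about 2 mm of home. Next I'll press the corner with the shut fingers.

{"op": "send_rows", "data": {
  "plan": [
    [[2.6,-2.9,0,0,0],[2.6,-2.9,0,0,0],[2.6,-2.9,0,0,0],[2.7,-2.9,0,0,0],[2.7,-2.9,0,0,0]]
  ]
}}

```text
time: 14.55
position: [0.527, -0.0586, 0.3058]
tcp_rot: [0.705, -0.052, 0.052, -0.705]
wrist_force: [-0.3, 0.1, 0.2]
gripper_width: -0.004
```

{"op": "send_rows", "data": {
  "plan": [
    [[2.7,-2.8,0,0,0],[0,0,-2,0,0],[0,0,-1.3,0,0],[0,0,-0.3,0,0],[0,0,0,0,0]]
  ]
}}

```text
time: 14.97
position: [0.5525, -0.0848, 0.2689]
tcp_rot: [0.705, -0.053, 0.051, -0.705]
wrist_force: [0.3, -0.3, 0.7]
gripper_width: 0.0
```

{"op": "send_rows", "data": {
  "plan": [
    [[0,0,-0.05,0,0],[0,0,-0.05,0,0],[0,0,0,0,0]]
  ]
}}

```text
time: 15.22
position: [0.553, -0.0832, 0.2694]
tcp_rot: [0.705, -0.051, 0.052, -0.705]
wrist_force: [0.2, -0.5, -0.5]
gripper_width: -0.005
```

{"op": "send_rows", "data": {
  "plan": [
    [[0,0.25,0,0,0],[0,0,-0.05,0,0],[0,0,0,0,0],[0,0,0,0,0]]
  ]
}}

```text
time: 15.55
position: [0.553, -0.0805, 0.2684]
tcp_rot: [-0.705, 0.051, -0.052, 0.705]
wrist_force: [-1.1, 2.4, 1.5]
gripper_width: 0.003
```

{"op": "send_rows", "data": {
  "plan": [
    [[0,0,-0.05,0,0],[0,0,0,0,0],[0,0,0,0,0]]
  ]
}}

```text
time: 15.8
position: [0.553, -0.0808, 0.2677]
tcp_rot: [0.705, -0.052, 0.052, -0.705]
wrist_force: [0.8, 1.5, 0.3]
gripper_width: 0.0
```

{"op": "send_rows", "data": {
  "plan": [
    [[0,0,-0.05,0,0],[0,0,0,0,0],[0,0,0,0,0]]
  ]
}}

```text
time: 16.05
position: [0.553, -0.0809, 0.2675]
tcp_rot: [-0.705, 0.052, -0.052, 0.705]
wrist_force: [-0.8, 1.8, 5.6]
gripper_width: 0.002
```

{"op": "send_rows", "data": {
  "plan": [
    [[0,0,-0.03,0,0],[0,0,0,0,0],[0,0,0,0,0]]
  ]
}}

```text
time: 16.3
position: [0.553, -0.0809, 0.2675]
tcp_rot: [0.705, -0.052, 0.052, -0.705]
wrist_force: [-1.2, 1.8, 8.1]
gripper_width: 0.001
```

The corner stops at z = 0.2675, under 1 mm from first contact, while the force rises from 5.6 to 8.1 N. It is firm. Backing off for a final check.

{"op": "send_rows", "data": {
  "plan": [
    [[0,0,0.3,0,0],[0,0,1.5,0,0],[0,0,3,0,0],[-3,2,2,0,0],[-3,2.5,0,0,0]]
  ]
}}

```text
time: 16.72
position: [0.4957, -0.0373, 0.3386]
tcp_rot: [0.706, -0.049, 0.056, -0.704]
wrist_force: [-0.2, 0.3, -0.3]
gripper_width: -0.0
```

{"op": "send_rows", "data": {
  "plan": [
    [[-3,2.5,0,0,0],[-3,3,0,0,0],[-3,3,0,0,0],[0,3,0,0,0],[0,0,0,0,0]]
  ]
}}

```text
time: 17.13
position: [0.4015, 0.0813, 0.3348]
tcp_rot: [-0.705, 0.051, -0.05, 0.706]
wrist_force: [1.0, -0.4, 0.6]
gripper_width: 0.002
```

Run:
```python
from h import *
s=state(); print(s['time'],s['position'],s['wrist_force'])
t=snap('top','t6'); a=snap('side','s6'); t0=load('top0')['image']; d=cv2.absdiff(t['image'],t0).max(2)
for n,(u,v) in dict(beaker=(292,156),tumbler=(276,190),bowl=(327,163),jar=(412,181),s8=(432,236),s14=(406,286),black=(395,237),pin=(130,270),spatula=(500,255),purple=(181,303),green=(458,295)).items(): print(n,(d[v-15:v+15,u-15:u+15]>40).sum(),end='; ')
hsv=cv2.cvtColor(t['image'],cv2.COLOR_RGB2HSV)
sub=hsv[220:300,310:390]; m=((sub[...,0]>=18)&(sub[...,0]<=30)&(sub[...,1]>130)&(sub[...,2]>60)).astype(np.uint8)
n,l,st,ce=cv2.connectedComponentsWithStats(m)
for i in range(1,n):
    if st[i,4]>8: print(ce[i]+[310,220],onz(t,*(ce[i]+[310,220]),.079))
```

```text
17.1333 [0.4015437  0.08130095 0.33484206] [ 1.02402352 -0.44264918  0.6328371 ]
beaker 0; tumbler 0; bowl 0; jar 0; s8 0; s14 49; black 1; pin 0; spatula 63; purple 0; green 49; [340.58823529 261.88235294] [ 0.47847587 -0.06219455  0.079     ]
```

View pics/t6.png

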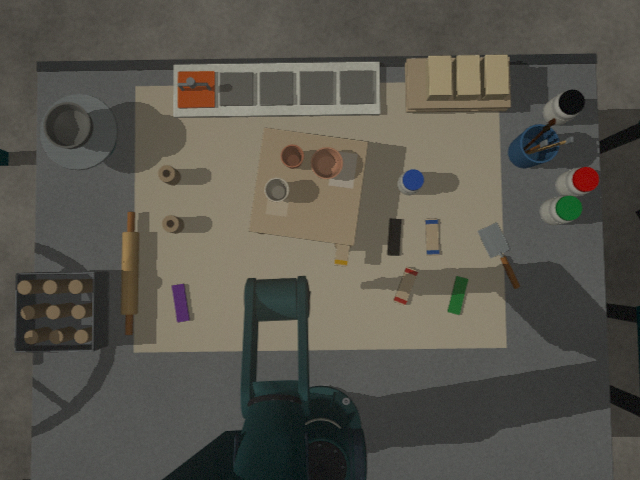

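The picture shows the pots, bystanders and other strips unmoved; the small differences at red, green and the spatula are the arm's shadow. strip_11 is in place at (341,255). Handing in.

```bash
python3 -c "
from station import *
print(finish_job())"
```

```text
the job is handed in; nothing more can be done
None
```

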